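# Pack the extraction kit's bottles back into their caddy

## Robot

A 6-joint arm with a two-finger parallel gripper is mounted at the origin on the work surface. World frame = base frame: x ahead of the robot, y to its left, z up, the work surface at z = 0. Lengths are in m, angles in rad, forces in N, time in s.
With the tool pointing down it reaches from about 0.3 to 0.775 m from the base axis. Payload 14.6 kg.
Tool frame: the origin (TCP) lies on the centre line of the jaws, within the pads' length; the fingertips stand 19 mm ahead of it and the grasp point (between the pads) is the TCP; z points along the fingers, x is the direction in which the jaws open and shut, and the axes are right-handed (so a half turn about z gives the same grasp; the last joint's range is limited). The gripper opens to 94 mm and grips with 3 to 60 N. Pads are 16 mm wide; open, the fingers measure 119 mm over their backs; the gripper's body (75 mm by 177 mm) begins 78 mm behind the grasp point.
Start: joints at [1.238, 0.3, 1.521, -0, 1.321, -0.067], TCP at [0.144, 0.531, 0.224] pointing down, gripper open.
Joint ranges: [-3.03, 3.03], [-0.79, 2.21], [0.23, 2.52], [-1.04, 4.18], [0, 3.07], [-2.55, 2.55]. Speed limits (rad/s): [2.22, 2.22, 2.57, 3.14, 3.14, 3.14].

## Interface

Orientations are given as [roll, pitch, yaw] about the fixed x, y, z axes, in that order (R = Rz(yaw) Ry(pitch) Rx(roll)).
In Python, from station import ctrl, imaging gives the robot as it stands.
- The arm moves only by the shell command python3 -m handwheel 'ROWS' [OPENING] [FORCE]. ROWS is JSON, a list that holds one entry, the list of rows, each a list of 4 numbers: the shift along the tool's x, y, z in m, then the turn about the tool's z in rad. A call has 1 to 10 rows; each row shifts and turns the pose as measured when the row begins, along the tool's axes as they then stand; what a row does not reach is not made up. A row lasts 1/10 s, in which the tool goes at most 50 mm and 8.59 degrees, less where a joint would pass 70% of its speed; a pose out of reach is approached as far as the arm can. A call is refused whole if a number of a shift passes 0.05 or a number of a turn 0.15, either way. A call with a gripper value outside its range is refused whole. OPENING is the finger opening in m, from 0 to 0.094, set as the call begins (- or left out, the last holds). The fingers move at their own pace and stop on an object; FORCE is the grip in N (left out, the last holds). Time passes only in rows, so rows that do not move let the fingers close. It gives the time, the measured TCP pose, the force and the opening at its end, in the units of the state.
- ctrl.get_obs(): the state, without advancing time (a new reading comes with each control period).
- imaging.camera(name): name is "scene" or "top" or "wrist"; returns the picture (420x560x3 uint8, red, green, blue); there is no depth.
- imaging.camera_model(name): a dict with "camera_matrix" (3x3 intrinsics, pixels), "k1" (the pictures are not rectified: a ray, as slopes to the right and down, at radius r is drawn at 1 + k1 r^2 times it, then the intrinsics apply), "position" and "attitude" of the camera in the world. Camera axes: x right, y up, looking along -z (the intrinsics and any distortion apply to the point x, -y, -z); pixel columns grow to the right and rows downward; lengths in m; the calibration is good to about 2 mm. A picture is of the moment at which its call begins: read the wrist's pose just before it. camera_model takes no time and is no camera call; for the wrist camera it gives the pose at the moment of the call.
- ctrl.hand_in(): hands the job in, once; it reports no verdict.
The state is a dict: "time_s": time; "qpos": joint angles; "joint_vel": joint speeds; "tau": joint torques, N m; "ee_pos": TCP position; "eef_rot": TCP orientation; "force": force on the tool from outside, world axes, zero at the start; "moment": the same for the moment, N m; "grip_width": finger opening in m.
Only numpy, scipy, OpenCV 4.12 (cv2) and the standard library are available. Lean on these libraries where they do the work, as an engineer would, in place of code of your own. Each camera call takes 0.05 s, during which the arm holds its last target. There are 200 camera calls.

## Task

The run is over: pack the four white screw-capped kit bottles, which stand scattered on the bench, back into the yellow caddy, each standing upright on the floor of the recess made for its size and shape. Keep the bottles upright and set them down rather than dropping them. Leave the two look-alike dropper bottles with pointed spouts where they stand on the bench.

Things in the scene. Friction and masses are not known exactly. Their poses are not given: they have to be found in the camera images.
- large_center (a point): Loose; white plastic with a blank white label and a flat-topped ribbed white screw cap. The biggest round bottle: diameter 60 mm, 92 mm tall with its cap (straight sides to 68 mm, cap 44 mm wide), about 200 g. This point is on its axis, half-way up; z points up to the cap.
- square_center (a point): Loose; white plastic with a blank white label and a flat-topped ribbed white screw cap. The square bottle: 48 x 48 mm in plan, 84 mm tall with its cap (straight sides to 60 mm, cap 36 mm wide), about 140 g. This point is on its axis, half-way up; x and y are square to its sides, z up to the cap.
- medium_center (a point): Loose; white plastic with a blank white label and a flat-topped ribbed white screw cap. The middle round bottle: diameter 44 mm, 80 mm tall with its cap (straight sides to 56 mm, cap 32 mm wide), about 90 g. This point is on its axis, half-way up; z points up to the cap.
- slim_center (a point): Loose; white plastic with a blank white label and a flat-topped ribbed white screw cap. The slim round bottle: diameter 28 mm, 76 mm tall with its cap (straight sides to 54 mm, cap 23 mm wide), about 40 g. This point is on its axis, half-way up; z points up to the cap.
- seat_large_floor (a point): Grey block 94 x 94 x 26 mm, one of four set 2 x 2 in any order in the fixed yellow caddy (206 mm square, walls 5 thick, 32 high); its top is 31 mm above the bench. It has the largest round recess, 74 mm wide, for the biggest round bottle. This point: centre of the recess floor, 11 mm above the bench, 20 mm below the block's top; x, y along the sides of block and caddy, z up.
- seat_square_floor (a point): Grey block 94 x 94 x 26 mm, one of four set 2 x 2 in any order in the fixed yellow caddy (206 mm square, walls 5 thick, 32 high); its top is 31 mm above the bench. It has the square recess, 62 x 62 mm, parallel to the block, for the square bottle. This point: centre of the recess floor, 11 mm above the bench, 20 mm below the block's top; x, y along the sides of block and caddy, z up.
- seat_medium_floor (a point): Grey block 94 x 94 x 26 mm, one of four set 2 x 2 in any order in the fixed yellow caddy (206 mm square, walls 5 thick, 32 high); its top is 31 mm above the bench. It has the middle round recess, 58 mm wide, for the middle round bottle. This point: centre of the recess floor, 11 mm above the bench, 20 mm below the block's top; x, y along the sides of block and caddy, z up.
- seat_slim_floor (a point): Grey block 94 x 94 x 26 mm, one of four set 2 x 2 in any order in the fixed yellow caddy (206 mm square, walls 5 thick, 32 high); its top is 31 mm above the bench. It has the smallest round recess, 41 mm wide, for the slim round bottle. This point: centre of the recess floor, 11 mm above the bench, 20 mm below the block's top; x, y along the sides of block and caddy, z up.
- spout_round_center (a point): Look-alike to be left alone: loose white round bottle with the same 44 mm body as the middle bottle, but with a pointed dropper spout instead of a screw cap, 94 mm tall in all. This point is on its axis, 40 mm above its foot; z up.
- spout_square_center (a point): Look-alike to be left alone: loose white square bottle with the same 48 x 48 mm body as the square kit bottle, but with a pointed dropper spout instead of a screw cap, 98 mm tall in all. This point is on its axis, 42 mm above its foot; x and y are square to its sides, z up.
Things that resemble listed ones, but are neither listed nor needed, are in the scene too. What is shaped like the part that bears spout_round_center but blue, orange or turquoise is not meant.

How it is judged:
By the outcome, as a careful person would: the job done as asked, in the order asked, and still so for the second after the job is handed in, with the robot touching nothing.
It also fails if it takes over 115 s, if anything falls off the work surface, if the arm or the gripper's body presses on something with over 40 N, if the wrist force passes 120 N, or if a joint passes its speed limit or range.

## Working session

There is one attempt and no reset: what is moved stays moved. The work goes in short steps, Python scripts to look and compute and a shell command to move; the robot and the scene stay as the last step left them, time stands still between calls to the robot, and variables do not carry over. Pictures are saved under pics/ and viewed, about 12 in all and at most 16, crops included, and the job is handed in when it is done.

```bash
mkdir -p pics; ls; python3 - <<'E'
from station import ctrl, imaging
import cv2
for n in("scene","top"):
    im=imaging.camera(n); cv2.imwrite(f"pics/{n}0.png",im[:,:,::-1])
    m=imaging.camera_model(n); print(n,m)
o=ctrl.get_obs();print(o["time_s"],o["ee_pos"],o["eef_rot"])
E
```

```text
pics
scene {'camera_matrix': array([[473.94083381,   0.        , 265.04136185],
       [  0.        , 473.94083381, 210.56098818],
       [  0.        ,   0.        ,   1.        ]]), 'k1': -0.15514294183357547, 'position': array([ 1.13178149, -0.22553577,  0.7825827 ]), 'attitude': array([ 0.70090018, -0.00807145,  1.2835914 ])}
top {'camera_matrix': array([[420.58366519,   0.        , 274.96971442],
       [  0.        , 420.58366519, 213.49700761],
       [  0.        ,   0.        ,   1.        ]]), 'k1': -0.054705990410951956, 'position': array([ 0.36422424, -0.04540702,  0.99712836]), 'attitude': array([ 0.19617343,  0.02658996, -1.58002496])}
0.1 [0.14441157 0.53048983 0.22397312] [-3.14156408e+00  9.87930050e-04  1.30504174e+00]
```

View pics/top0.png

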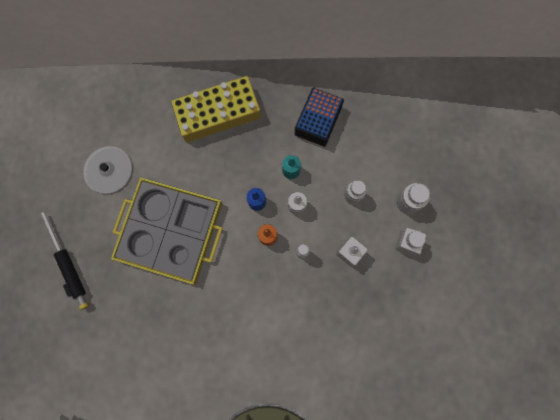

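View pics/scene0.png

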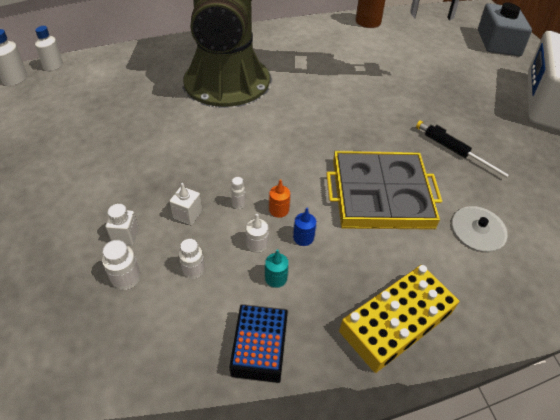

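```bash
cat > h.py <<'E'
import numpy as np, cv2
from scipy.spatial.transform import Rotation as R
from station import ctrl, imaging
def cast(uv,z,m):
    """pixels -> world points on plane z"""
    uv=np.asarray(uv,float).reshape(-1,1,2)
    n=cv2.undistortPoints(uv,m["camera_matrix"],np.array([m["k1"],0,0,0,0.]))[:,0]
    d=np.c_[n[:,0],-n[:,1],-np.ones(len(n))]@R.from_euler("xyz",m["attitude"]).as_matrix().T
    p=np.asarray(m["position"]); return p+d*((z-p[2])/d[:,2])[:,None]
E
python3 - <<'E'
from h import *
im=cv2.imread("pics/top0.png"); m=imaging.camera_model("top")
g=cv2.resize(im[165:275,280:440],None,fx=4,fy=4,interpolation=cv2.INTER_CUBIC)
c=cv2.resize(im[170:290,105:225],None,fx=3.6,fy=3.6,interpolation=cv2.INTER_CUBIC)
o=np.zeros((g.shape[0]+0,640,3),np.uint8)
cv2.imwrite("pics/crop0.png",g)
# caddy
hsv=cv2.cvtColor(im,cv2.COLOR_BGR2HSV)
y=cv2.inRange(hsv,(20,100,80),(35,255,255)); y[:170]=0;y[:,:100]=0;y[290:]=0;y[:,230:]=0
cs,h=cv2.findContours(y,cv2.RETR_CCOMP,cv2.CHAIN_APPROX_NONE)
for k,ct in enumerate(cs):
    if cv2.contourArea(ct)>3000:
        P=cast(ct[:,0],.032,m)[:,:2].astype(np.float32)
        print(h[0][k],cv2.contourArea(ct),cv2.minAreaRect(P),cv2.boxPoints(cv2.minAreaRect(P)).round(3).tolist())
print("recess", cast([[154,206],[193,216],[142,244],[179,254]],.031,m).round(3))
# white
w=cv2.inRange(hsv,(0,0,120),(180,60,255)); w[:165]=0;w[275:]=0;w[:,:280]=0;w[:,440:]=0
cs,_=cv2.findContours(w,cv2.RETR_EXTERNAL,cv2.CHAIN_APPROX_NONE)
for ct in cs:
    if cv2.contourArea(ct)>40:
        M=cv2.moments(ct);u=[M["m10"]/M["m00"],M["m01"]/M["m00"]];print(np.round(u,1),cv2.boundingRect(ct),cast([u],.06,m).round(3))
E
```

```text
[-1  0  2 -1] 7997.0 ((0.5216957926750183, 0.23314963281154633), (0.2486061304807663, 0.20649854838848114), 72.98554229736328) [[0.3869999945163727, 0.14399999380111694], [0.5839999914169312, 0.08399999886751175], [0.6570000052452087, 0.32199999690055847], [0.45899999141693115, 0.38199999928474426]]
[-1  3 -1  1] 6637.0 ((0.5229815244674683, 0.2359585464000702), (0.1972358375787735, 0.19568409025669098), 73.01641082763672) [[0.4009999930858612, 0.17000000178813934], [0.5879999995231628, 0.11299999803304672], [0.6449999809265137, 0.3019999861717224], [0.4580000042915344, 0.35899999737739563]]
recess [[0.579 0.266 0.031]
 [0.553 0.172 0.031]
 [0.488 0.291 0.031]
 [0.464 0.202 0.031]]
[303.  249.1] (298, 244, 11, 11) [[ 0.469 -0.084  0.06 ]]
[352.9 250.1] (339, 237, 29, 28) [[ 0.465 -0.195  0.06 ]]
[413.1 239.9] (401, 228, 25, 26) [[ 0.486 -0.331  0.06 ]]
[297.1 200.6] (288, 192, 20, 18) [[ 0.58  -0.073  0.06 ]]
[416.2 194.9] (404, 183, 26, 25) [[ 0.589 -0.346  0.06 ]]
[356.3 187.4] (347, 180, 19, 19) [[ 0.609 -0.209  0.06 ]]
```

View pics/crop0.png

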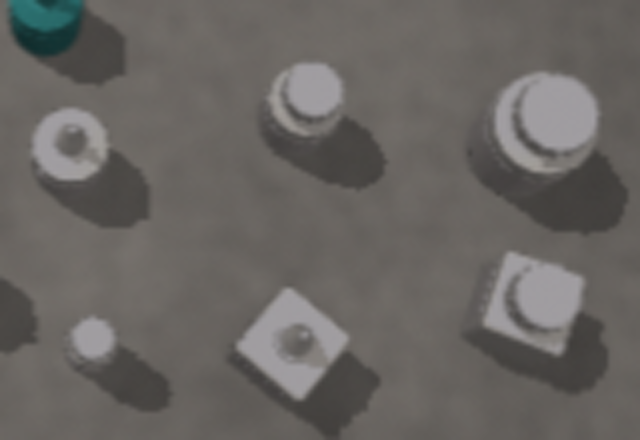

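```bash
python3 - <<'E'
from h import *
m=imaging.camera_model("top"); s=imaging.camera_model("scene")
f=lambda x,y:[280+(x-1.5)/4,165+(y-1.5)/4]
for n,p,z,q in [("L",(558,116),.092,(116,249)),("S",(547,297),.084,(118,212)),("M",(314,91),.08,(190,245)),("slim",(94,338),.076,(238,182))]:
    print(n,cast([f(*p)],z,m).round(4),cast([q],z,s).round(4))
c=cast([f(*p) for p in[(510,253),(586,275),(560,355),(482,328)]],.06,m)[:,:2]
d=np.roll(c,-1,0)-c;print(c.mean(0),np.hypot(*d.T),np.degrees(np.arctan2(d[:,1],d[:,0]))%90)
o=ctrl.get_obs();print(o["ee_pos"],o["eef_rot"],o["qpos"])
w=imaging.camera_model("wrist");print(w["position"],w["attitude"])
E
```

```text
L [[ 0.5845 -0.342   0.092 ]] [[ 0.5871 -0.3398  0.092 ]]
S [[ 0.485 -0.331  0.084]] [[ 0.4923 -0.3293  0.084 ]]
M [[ 0.6038 -0.21    0.08  ]] [[ 0.6059 -0.2077  0.08  ]]
slim [[ 0.467  -0.0837  0.076 ]] [[ 0.4725 -0.0828  0.076 ]]
[ 0.48516657 -0.33124566] [0.04397236 0.04818644 0.04537129 0.04601444] [72.61660181 68.10976968 69.69889674 66.21995134]
[0.14441157 0.53048983 0.22397312] [-3.14156408e+00  9.87930050e-04  1.30504174e+00] [ 1.23841115e+00  3.00387412e-01  1.52148442e+00 -3.84590550e-05
  1.32070846e+00 -6.66210369e-02]
[0.07763232 0.54962606 0.38454713] [-2.40943588e-01  1.29052339e-03  1.30442040e+00]
```

```bash
cat > go.py <<'E'
# usage: go.py x y z yaw -> remaining shift in tool axes
import sys; from h import *
o=ctrl.get_obs(); p=np.array(o["ee_pos"]); r=R.from_euler("xyz",o["eef_rot"])
x,y,z,yaw=map(float,sys.argv[1:5])
d=r.inv().apply(np.array([x,y,z])-p); dy=-(yaw-o["eef_rot"][2])
dy=(dy+np.pi)%(2*np.pi)-np.pi
print("shift",d.round(4),"turn",round(dy,3),"t",round(o["time_s"],2),"w",round(o["grip_width"],4),"F",np.round(o["force"],1),"pos",p.round(4),"rot",np.round(o["eef_rot"],3),"q",np.round(o["qpos"],2))
E
python3 -m handwheel '[[[-0.033,0.031,0,0],[-0.033,0.031,0,0],[-0.033,0.031,0,0],[-0.033,0.031,0,0],[-0.033,0.031,0,0],[-0.033,0.031,0,0],[-0.033,0.031,0,0],[-0.033,0.031,0,0],[-0.033,0.031,0,0],[-0.033,0.031,0,0.03]]]' 0.08 20
python3 go.py .468 -.0835 .2 1.274
```

```text
time_s: 1.1
ee_pos: [0.3603, 0.1182, 0.222]
eef_rot: [-3.141, 0.005, 1.283]
force: [1.8, 0.3, 0.2]
grip_width: 0.0801
shift [-0.1628  0.1605  0.0227] turn 0.009 t 1.1 w 0.0801 F [1.8 0.3 0.2] pos [0.3603 0.1182 0.222 ] rot [-3.141  0.005  1.283] q [ 0.22 -0.09  1.96 -0.    1.28 -1.06]
```

```bash

python3 -m handwheel '[[[-0.033,0.032,0.005,0],[-0.033,0.032,0.005,0],[-0.033,0.032,0.005,0],[-0.032,0.032,0.005,0.009],[-0.03,0.03,0,0],[0,0,0,0]]]'
python3 - <<'E'
from h import *
m=imaging.camera_model("wrist"); im=imaging.camera("wrist"); cv2.imwrite("pics/w1.png",im[:,:,::-1])
import json; json.dump({k:np.asarray(v).tolist() for k,v in m.items()},open("w1.json","w")); print(m["camera_matrix"],m["k1"])
E
python3 go.py .468 -.0835 .2 1.274
```

```text
time_s: 1.7
ee_pos: [0.4686, -0.0951, 0.2012]
eef_rot: [-3.141, 0.004, 1.268]
force: [1.0, -0.5, -0.3]
grip_width: 0.0798
[[294.98931884   0.         281.06817166]
 [  0.         294.98931884 208.52567902]
 [  0.           0.           1.        ]] 0.0137543493310071
shift [ 0.0095 -0.0027  0.001 ] turn -0.006 t 1.75 w 0.0798 F [-1.5 -0.  -0. ] pos [ 0.4678 -0.0934  0.2011] rot [-3.14   0.004  1.268] q [-0.27  0.16  1.75 -0.    1.23 -1.54]
```

View pics/w1.png

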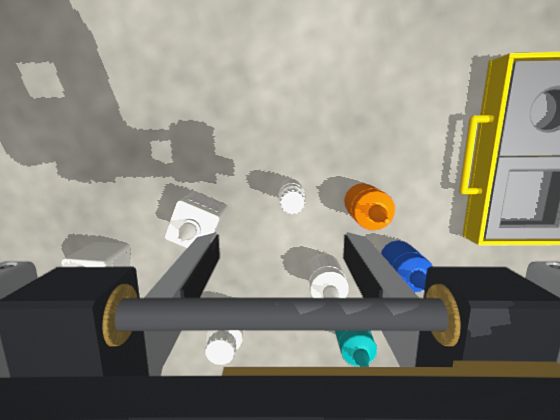

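```bash
python3 - <<'E'
from h import *; import json
m=json.load(open("w1.json")); m={k:np.array(v) for k,v in m.items()}
print(m["position"],m["attitude"])
print("slim cap",cast([[292,202]],.076,m),"med cap",cast([[221,353]],.08,m),"sq recess",cast([[530,198]],.031,m),"slim recess",cast([[549,110]],.031,m), "spout sq tip", cast([[188,231]],.098,m))
w=imaging.camera_model("top")
print(cast([[280+299/4,165+338/4]],.098,w))
E
```

```text
[ 0.40277592 -0.07301548  0.36182855] [-0.24072161  0.00438421  1.2671567 ]
slim cap [[ 0.46622791 -0.08284403  0.076     ]] med cap [[ 0.60669059 -0.20835846  0.08      ]] sq recess [[0.55195315 0.1734325  0.031     ]] slim recess [[0.46199876 0.20203643 0.031     ]] spout sq tip [[ 0.45893198 -0.18335165  0.098     ]]
[[ 0.4622271  -0.19304341  0.098     ]]
```

```bash

python3 -m handwheel '[[[0.009,-0.003,0,-0.005],[0.001,0,0.04,0],[0,0,0.04,0],[0,0,0.04,0],[0,0,0.03,0],[0,0,0,0],[0,0,0,0]]]' 0.05
python3 go.py .467 -.0835 .043 1.274
```

```text
time_s: 2.45
ee_pos: [0.4662, -0.0727, 0.0496]
eef_rot: [3.139, 0.003, 1.283]
force: [-0.1, 0.4, 0.4]
grip_width: 0.0498
shift [-0.0101  0.0038  0.0066] turn 0.009 t 2.45 w 0.0498 F [-0.1  0.4  0.4] pos [ 0.4662 -0.0727  0.0496] rot [3.139e+00 3.000e-03 1.283e+00] q [-0.23  0.36  1.9  -0.    0.88 -1.51]
```

```bash

python3 -m handwheel '[[[-0.010,0.004,0.007,0],[0,0,0,0],[0,0,0,0]]]'
python3 go.py .467 -.0835 .043 1.274
python3 -m handwheel '[[[0,0,0,0],[0,0,0,0],[0,0,0,0],[0,0,0,0],[0,0,0,0]]]' 0.015 20
```

```text
time_s: 2.75
ee_pos: [0.4691, -0.0836, 0.0462]
eef_rot: [3.133, 0.002, 1.285]
force: [-0.2, -0.1, 0.3]
grip_width: 0.0503
shift [-0.0005 -0.002   0.0032] turn 0.011 t 2.75 w 0.0503 F [-0.2 -0.1  0.3] pos [ 0.4691 -0.0836  0.0462] rot [3.133e+00 2.000e-03 1.285e+00] q [-0.25  0.38  1.89 -0.    0.87 -1.53]
time_s: 3.25
ee_pos: [0.4697, -0.084, 0.0478]
eef_rot: [3.13, 0.002, 1.284]
force: [0.5, 0.7, -0.4]
grip_width: 0.0277
```

```bash

python3 -m handwheel '[[[0,0,-0.025,0],[0,0,-0.04,0],[0,0,-0.04,0],[0,0,-0.03,0.01],[0,0,0,0],[0.02,0,0,0]]]'
python3 go.py .4625 .2035 .18 1.274
```

```text
time_s: 3.85
ee_pos: [0.473, -0.0646, 0.1867]
eef_rot: [3.133, 0.002, 1.272]
force: [-0.3, 0.3, -0.7]
grip_width: 0.0276
shift [ 0.2532 -0.089   0.0054] turn -0.002 t 3.85 w 0.0276 F [-0.3  0.3 -0.7] pos [ 0.473  -0.0646  0.1867] rot [3.133e+00 2.000e-03 1.272e+00] q [-0.21  0.17  1.77 -0.    1.19 -1.48]
```

```bash

python3 -m handwheel '[[[0.03,-0.01,0,0],[0.04,-0.014,0,0],[0.045,-0.016,0,0],[0.045,-0.016,0,0],[0.04,-0.014,0,0],[0.03,-0.01,0,0],[0.015,-0.005,0,0],[0,0,0,0],[0,0,0,0]]]'
python3 go.py .4625 .2035 .06 1.274
```

```text
time_s: 4.75
ee_pos: [0.4603, 0.205, 0.1766]
eef_rot: [3.142, 0.007, 1.273]
force: [0.5, 0.0, -0.1]
grip_width: 0.0272
shift [0.     0.0025 0.1166] turn -0.001 t 4.75 w 0.0272 F [ 0.5  0.  -0.1] pos [0.4603 0.205  0.1766] rot [3.142 0.007 1.273] q [ 0.35  0.25  1.7  -0.01  1.19 -0.92]
```

```bash

python3 -m handwheel '[[[0,0.002,0.03,0],[0,0,0.035,0],[0,0,0.03,0],[0,0,0.01,0],[0,0,0,0],[0,0,0,0]]]'
python3 go.py .4625 .2035 .059 1.274
```

```text
time_s: 5.35
ee_pos: [0.4634, 0.1984, 0.069]
eef_rot: [3.14, 0.007, 1.268]
force: [1.1, 0.7, 0.4]
grip_width: 0.0274
shift [ 0.0047 -0.0024  0.0099] turn -0.006 t 5.35 w 0.0274 F [1.1 0.7 0.4] pos [0.4634 0.1984 0.069 ] rot [3.14  0.007 1.268] q [ 0.34  0.39  1.8  -0.01  0.96 -0.93]
```

```bash

python3 -m handwheel '[[[0.005,-0.002,0,0],[0,0,0.004,0],[0,0,0.003,0],[0,0,0,0]]]'
python3 go.py .4625 .2035 .059 1.274
```

```text
time_s: 5.75
ee_pos: [0.4647, 0.2046, 0.065]
eef_rot: [3.136, 0.003, 1.268]
force: [0.3, 0.1, -0.4]
grip_width: 0.0277
shift [-0.0017 -0.0018  0.006 ] turn -0.006 t 5.75 w 0.0277 F [ 0.3  0.1 -0.4] pos [0.4647 0.2046 0.065 ] rot [3.136e+00 3.000e-03 1.268e+00] q [ 0.35  0.4   1.79 -0.01  0.94 -0.92]
```

```bash

python3 -m handwheel '[[[-0.002,-0.002,0.003,0],[0,0,0.002,0],[0,0,0.002,0],[0,0,0.002,0],[0,0,0,0]]]'
python3 go.py .4625 .2035 .059 1.274
```

```text
time_s: 6.25
ee_pos: [0.4633, 0.2033, 0.0583]
eef_rot: [3.132, 0.002, 1.268]
force: [-0.1, -0.3, -1.1]
grip_width: 0.0276
shift [-0.0001 -0.0009 -0.0007] turn -0.006 t 6.25 w 0.0276 F [-0.1 -0.3 -1.1] pos [0.4633 0.2033 0.0583] rot [3.132e+00 2.000e-03 1.268e+00] q [ 0.34  0.41  1.8  -0.01  0.92 -0.92]
```

```bash

python3 -m handwheel '[[[0,0,0.002,0],[0,0,0.001,0]]]'
python3 -m handwheel '[[[0,0,0.002,0],[0,0,0.0,0]]]'
```

```text
time_s: 6.45
ee_pos: [0.4642, 0.2033, 0.0574]
eef_rot: [3.13, 0.001, 1.269]
force: [-7.7, -3.9, 20.3]
grip_width: 0.0273
time_s: 6.65
ee_pos: [0.4649, 0.2032, 0.0573]
eef_rot: [3.128, 0.0, 1.269]
force: [-0.1, -0.6, -0.9]
grip_width: 0.0273
```

```bash

python3 -m handwheel '[[[0,0,0,0],[0,0,0,0],[0,0,0,0],[0,0,-0.01,0],[0,0,-0.03,0],[0,0,-0.04,0],[0,0,-0.04,0],[0,0,-0.02,0],[0,0,0,0]]]' 0.05
python3 go.py .605 -.209 .2 1.274
```

```text
time_s: 7.55
ee_pos: [0.4621, 0.2036, 0.2039]
eef_rot: [3.131, 0.002, 1.269]
force: [-0.7, -0.1, -1.0]
grip_width: 0.0498
shift [-0.3513  0.2591  0.0074] turn -0.005 t 7.55 w 0.0498 F [-0.7 -0.1 -1. ] pos [0.4621 0.2036 0.2039] rot [3.131e+00 2.000e-03 1.269e+00] q [ 0.35  0.21  1.68 -0.01  1.24 -0.92]
```

```bash

python3 -m handwheel '[[[-0.02,0.015,0,0],[-0.039,0.029,0,0],[-0.039,0.029,0,0],[-0.039,0.029,0,0],[-0.039,0.029,0,0],[-0.039,0.029,0,0],[-0.039,0.029,0,0],[-0.039,0.029,0,0],[-0.03,0.022,0,0],[-0.02,0.015,0,0]]]' 0.075
python3 -m handwheel '[[[0,0,0,0],[0,0,0,0],[0,0,0,0]]]' 
python3 go.py .605 -.209 .044 1.274
```

```text
time_s: 8.55
ee_pos: [0.6045, -0.2113, 0.1977]
eef_rot: [3.14, 0.001, 1.275]
force: [-0.0, 0.5, -0.0]
grip_width: 0.0751
time_s: 8.85
ee_pos: [0.6036, -0.2134, 0.1935]
eef_rot: [-3.138, 0.001, 1.271]
force: [-0.5, 0.3, 0.0]
grip_width: 0.0752
shift [0.0048 0.0007 0.1495] turn -0.003 t 8.85 w 0.0752 F [-0.5  0.3  0. ] pos [ 0.6036 -0.2134  0.1935] rot [-3.138e+00  1.000e-03  1.271e+00] q [-0.4   0.53  1.27 -0.    1.34 -1.67]
```

```bash

python3 -m handwheel '[[[0.005,0.001,0.02,0],[0,0,0.04,0],[0,0,0.04,0],[0,0,0.03,0],[0,0,0.015,0],[0,0,0,0],[0,0,0,0]]]'
python3 go.py .605 -.209 .044 1.274
```

```text
time_s: 9.55
ee_pos: [0.6064, -0.2017, 0.0471]
eef_rot: [3.141, 0.001, 1.279]
force: [0.3, -0.3, 0.8]
grip_width: 0.0748
shift [-0.0074  0.0007  0.0031] turn 0.005 t 9.55 w 0.0748 F [ 0.3 -0.3  0.8] pos [ 0.6064 -0.2017  0.0471] rot [3.141e+00 1.000e-03 1.279e+00] q [-0.38  0.68  1.4  -0.    1.06 -1.66]
```

```bash

python3 -m handwheel '[[[-0.007,0.001,0.003,0],[0,0,0,0],[0,0,0,0]]]'
python3 go.py .605 -.209 .044 1.274
python3 -m handwheel '[[[0,0,0,0],[0,0,0,0],[0,0,0,0],[0,0,0,0],[0,0,0,0]]]' 0.03 25
```

```text
time_s: 9.85
ee_pos: [0.6069, -0.2098, 0.048]
eef_rot: [3.135, 0.001, 1.28]
force: [-1.0, 0.9, -0.1]
grip_width: 0.0747
shift [ 0.0002 -0.0021  0.004 ] turn 0.006 t 9.85 w 0.0747 F [-1.   0.9 -0.1] pos [ 0.6069 -0.2098  0.048 ] rot [3.135e+00 1.000e-03 1.280e+00] q [-0.39  0.68  1.39 -0.    1.06 -1.67]
time_s: 10.35
ee_pos: [0.6074, -0.2102, 0.0495]
eef_rot: [3.133, 0.002, 1.279]
force: [-0.8, -0.6, 0.5]
grip_width: 0.0436
```

```bash

python3 -m handwheel '[[[0,0,-0.02,0],[0,0,-0.04,0],[0,0,-0.04,0],[0,0,-0.03,0],[0,0,-0.02,0],[0,0,0,0],[0,0,0,0]]]'
python3 go.py .491 .296 .19 1.274
```

```text
time_s: 11.05
ee_pos: [0.6051, -0.2088, 0.2018]
eef_rot: [3.139, 0.001, 1.279]
force: [-0.2, -0.4, -2.3]
grip_width: 0.0432
shift [ 0.4508 -0.2543  0.0107] turn 0.005 t 11.05 w 0.0432 F [-0.2 -0.4 -2.3] pos [ 0.6051 -0.2088  0.2018] rot [3.139e+00 1.000e-03 1.279e+00] q [-0.39  0.52  1.27 -0.    1.35 -1.67]
```

```bash

python3 -m handwheel '[[[0.02,-0.011,0,0],[0.04,-0.0225,0,0],[0.04,-0.0225,0,0],[0.04,-0.0225,0,0],[0.04,-0.0225,0,0],[0.04,-0.0225,0,0],[0.04,-0.0225,0,0],[0.04,-0.0225,0,0],[0.04,-0.0225,0,0],[0.04,-0.0225,0,0.005]]]'
python3 -m handwheel '[[[0.03,-0.017,0,0],[0.02,-0.011,0,0],[0.01,-0.006,0,0],[0,0,0,0],[0,0,0,0]]]'
python3 go.py .491 .296 .0605 1.274
```

```text
time_s: 12.05
ee_pos: [0.5013, 0.227, 0.1834]
eef_rot: [-3.122, 0.008, 1.266]
force: [1.0, -0.3, -1.0]
grip_width: 0.0431
time_s: 12.55
ee_pos: [0.4819, 0.3001, 0.1759]
eef_rot: [-3.114, 0.016, 1.272]
force: [0.8, -1.0, -0.9]
grip_width: 0.0436
shift [0.0006 0.0132 0.115 ] turn -0.002 t 12.55 w 0.0436 F [ 0.8 -1.  -0.9] pos [0.4819 0.3001 0.1759] rot [-3.114  0.016  1.272] q [ 0.49  0.4   1.51  0.01  1.27 -0.79]
```

```bash

python3 -m handwheel '[[[0.0,0.013,0.02,0],[0,0,0.03,0],[0,0,0.03,0],[0,0,0.015,0],[0,0,0,0],[0,0,0,0]]]'
python3 go.py .491 .296 .0605 1.274
```

```text
time_s: 13.15
ee_pos: [0.4945, 0.2884, 0.0774]
eef_rot: [-3.114, 0.015, 1.263]
force: [-1.9, 8.1, 0.5]
grip_width: 0.043
shift [ 0.0064 -0.0051  0.0169] turn -0.011 t 13.15 w 0.043 F [-1.9  8.1  0.5] pos [0.4945 0.2884 0.0774] rot [-3.114  0.015  1.263] q [ 0.46  0.52  1.57  0.01  1.08 -0.81]
```

```bash

python3 -m handwheel '[[[0.006,-0.005,-0.003,0],[0.001,0,0,0],[0,0,0,0]]]'
python3 go.py .491 .296 .0605 1.274
```

```text
time_s: 13.45
ee_pos: [0.4932, 0.2966, 0.0835]
eef_rot: [-3.117, 0.012, 1.262]
force: [-0.8, -0.5, -1.6]
grip_width: 0.0431
shift [-0.001  -0.0014  0.0231] turn -0.012 t 13.45 w 0.0431 F [-0.8 -0.5 -1.6] pos [0.4932 0.2966 0.0835] rot [-3.117  0.012  1.262] q [ 0.47  0.52  1.56  0.01  1.09 -0.79]
```

```bash

python3 -m handwheel '[[[0,-0.001,0.006,-0.01],[0,0,0.006,0],[0,0,0.005,0],[0,0,0.003,0],[0,0,0,0]]]'
python3 go.py .491 .296 .0605 1.274
```

```text
time_s: 13.95
ee_pos: [0.4918, 0.2967, 0.0623]
eef_rot: [-3.118, 0.012, 1.274]
force: [-0.2, 1.4, -1.7]
grip_width: 0.0431
shift [-0.0008 -0.0006  0.0018] turn -0.0 t 13.95 w 0.0431 F [-0.2  1.4 -1.7] pos [0.4918 0.2967 0.0623] rot [-3.118  0.012  1.274] q [ 0.48  0.55  1.58  0.01  1.04 -0.8 ]
```

```bash

python3 -m handwheel '[[[0,0,0.002,0],[0,0,0.0,0]]]'
python3 -m handwheel '[[[0,0,0.002,0]]]'
python3 -m handwheel '[[[0,0,0.0,0]]]'
```

```text
time_s: 14.15
ee_pos: [0.4921, 0.2969, 0.061]
eef_rot: [-3.118, 0.011, 1.274]
force: [0.1, -0.6, -1.4]
grip_width: 0.0436
time_s: 14.25
ee_pos: [0.4922, 0.297, 0.0606]
eef_rot: [-3.119, 0.011, 1.274]
force: [-10.8, -4.8, 29.8]
grip_width: 0.0434
time_s: 14.35
ee_pos: [0.4924, 0.2971, 0.0613]
eef_rot: [-3.119, 0.01, 1.274]
force: [0.5, -0.9, -1.0]
grip_width: 0.0434
```

```bash

python3 -m handwheel '[[[0,0,0,0],[0,0,0,0],[0,0,0,0],[0,0,-0.01,0],[0,0,-0.03,0],[0,0,-0.04,0],[0,0,-0.04,0],[0,0,-0.02,0],[0,0,0,0]]]' 0.065
python3 go.py .5855 -.341 .2 1.274
python3 - <<'E'
from h import *
m=imaging.camera_model("wrist"); im=imaging.camera("wrist"); cv2.imwrite("pics/w2.png",im[:,:,::-1])
import json; json.dump({k:np.asarray(v).tolist() for k,v in m.items()},open("w2.json","w"))
E
```

```text
time_s: 15.25
ee_pos: [0.4956, 0.2973, 0.2087]
eef_rot: [-3.119, 0.011, 1.273]
force: [0.4, -0.6, -0.5]
grip_width: 0.0648
shift [-0.5838  0.2733  0.0088] turn -0.001 t 15.25 w 0.0648 F [ 0.4 -0.6 -0.5] pos [0.4956 0.2973 0.2087] rot [-3.119  0.011  1.273] q [ 0.47  0.39  1.44  0.01  1.34 -0.8 ]
```

View pics/w2.png

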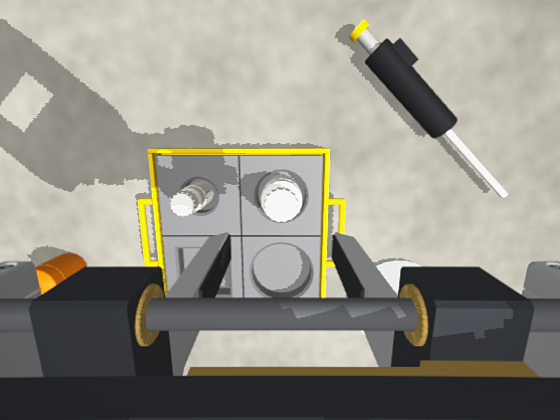

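```bash
python3 - <<'E'
from h import *; import json
m={k:np.array(v) for k,v in json.load(open("w2.json")).items()}
print("L recess",cast([[281,270]],.031,m),"slim cap",cast([[182,205]],.087,m),"med cap",cast([[283,204]],.091,m))
E
python3 -m handwheel '[[[-0.02,0.0095,0,0],[-0.04,0.019,0,0],[-0.04,0.019,0,0],[-0.04,0.019,0,0],[-0.04,0.019,0,0],[-0.04,0.019,0,0],[-0.04,0.019,0,0],[-0.04,0.019,0,0],[-0.04,0.019,0,0],[-0.04,0.019,0,0]]]' 0.09
python3 go.py .5855 -.341 .2 1.274
```

```text
L recess [[0.57876041 0.27033779 0.031     ]] slim cap [[0.46082359 0.20518437 0.087     ]] med cap [[0.48806903 0.30091962 0.091     ]]
time_s: 16.3
ee_pos: [0.5527, -0.1302, 0.1926]
eef_rot: [-3.099, 0.018, 1.282]
force: [0.7, 0.4, -0.0]
grip_width: 0.0901
shift [-0.1928  0.0912 -0.0079] turn 0.008 t 16.3 w 0.0901 F [ 0.7  0.4 -0. ] pos [ 0.5527 -0.1302  0.1926] rot [-3.099  0.018  1.282] q [-0.29  0.39  1.48 -0.02  1.32 -1.56]
```

```bash

python3 -m handwheel '[[[-0.04,0.019,-0.005,0],[-0.04,0.019,0,0],[-0.04,0.019,0,0],[-0.03,0.014,0,0],[-0.02,0.01,0,0],[-0.01,0.005,0,0],[0,0,0,0],[0,0,0,0],[0,0,0,0]]]'
python3 go.py .5855 -.341 .05 1.274
python3 - <<'E'
from h import *
m=imaging.camera_model("wrist"); im=imaging.camera("wrist"); cv2.imwrite("pics/w3.png",im[:,:,::-1])
import json; json.dump({k:np.asarray(v).tolist() for k,v in m.items()},open("w3.json","w"))
E
```

```text
time_s: 17.2
ee_pos: [0.5797, -0.3373, 0.1822]
eef_rot: [-3.08, 0.014, 1.278]
force: [-0.1, 0.3, -0.4]
grip_width: 0.09
shift [-0.      0.0147  0.1316] turn 0.004 t 17.2 w 0.09 F [-0.1  0.3 -0.4] pos [ 0.5797 -0.3373  0.1822] rot [-3.08   0.014  1.278] q [-0.57  0.64  1.13 -0.03  1.43 -1.84]
```

View pics/w3.png

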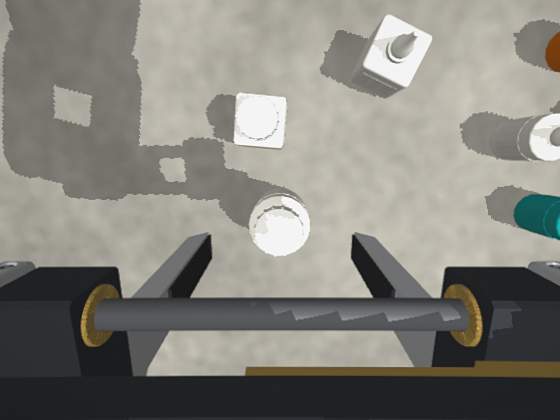

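```bash
python3 - <<'E'
from h import *; import json
m={k:np.array(v) for k,v in json.load(open("w3.json")).items()}
print("L cap",cast([[279,227]],.092,m),"S cap",cast([[258,116]],.084,m))
c=cast([[237,95],[286,96],[284,149],[234,142]],.06,m)[:,:2];d=np.roll(c,-1,0)-c
print(c.mean(0),np.hypot(*d.T),np.degrees(np.arctan2(d[:,1],d[:,0]))%90)
E
python3 -m handwheel '[[[0,0.005,0,0],[0,0.005,0.01,0],[0,0.003,0.015,0],[0,0,0.015,0],[0,0,0.015,0],[0,0,0.01,0],[0,0,0,0]]]'
python3 go.py .5855 -.341 .05 1.274
```

```text
L cap [[ 0.58225294 -0.34064811  0.092     ]] S cap [[ 0.48545355 -0.33023325  0.084     ]]
[ 0.48678051 -0.33073519] [0.04524014 0.04786022 0.04795677 0.04247488] [71.97373591 71.08874581 65.39317509 67.73436036]
time_s: 17.95
ee_pos: [0.5897, -0.338, 0.1096]
eef_rot: [-3.079, 0.013, 1.282]
force: [1.0, 0.6, -0.6]
grip_width: 0.0901
shift [-0.0033  0.0006  0.0597] turn 0.008 t 17.95 w 0.0901 F [ 1.   0.6 -0.6] pos [ 0.5897 -0.338   0.1096] rot [-3.079  0.013  1.282] q [-0.56  0.72  1.16 -0.03  1.31 -1.84]
```

```bash

python3 -m handwheel '[[[-0.003,-0.001,0.01,0.005],[0,0,0.015,0],[0,0,0.015,0],[0,0,0.01,0],[0,0,0.007,0],[0,0,0,0],[0,0,0,0]]]'
python3 go.py .584 -.341 .05 1.274
```

```text
time_s: 18.65
ee_pos: [0.584, -0.3406, 0.0478]
eef_rot: [-3.079, 0.013, 1.276]
force: [-0.2, 0.8, -0.3]
grip_width: 0.0902
shift [-0.0004  0.     -0.0022] turn 0.002 t 18.65 w 0.0902 F [-0.2  0.8 -0.3] pos [ 0.584  -0.3406  0.0478] rot [-3.079  0.013  1.276] q [-0.57  0.78  1.22 -0.03  1.2  -1.83]
```

```bash

python3 -m handwheel '[[[0,0,0,0],[0,0,0,0],[0,0,0,0],[0,0,0,0],[0,0,0,0]]]' 0.045 40
python3 go.py .584 -.341 .0478 1.274
python3 -m handwheel '[[[0,0,-0.01,0],[0,0,-0.02,0],[0,0,-0.02,0],[0,0,-0.02,0],[0,0,-0.02,0],[0,0,-0.02,0],[0,0,-0.02,0],[0,0,-0.01,0],[0,0,0,0]]]'
python3 go.py .581 .269 .185 1.274
```

```text
time_s: 19.15
ee_pos: [0.5847, -0.3411, 0.0498]
eef_rot: [-3.082, 0.014, 1.276]
force: [0.3, -0.4, -1.4]
grip_width: 0.0588
shift [-0.0001 -0.0006  0.002 ] turn 0.002 t 19.15 w 0.0588 F [ 0.3 -0.4 -1.4] pos [ 0.5847 -0.3411  0.0498] rot [-3.082  0.014  1.276] q [-0.57  0.78  1.21 -0.03  1.2  -1.83]
time_s: 20.05
ee_pos: [0.593, -0.3407, 0.1976]
eef_rot: [-3.079, 0.013, 1.276]
force: [0.5, -0.5, -3.2]
grip_width: 0.0594
shift [ 0.5801 -0.1877  0.0168] turn 0.002 t 20.05 w 0.0594 F [ 0.5 -0.5 -3.2] pos [ 0.593  -0.3407  0.1976] rot [-3.079  0.013  1.276] q [-0.56  0.66  1.06 -0.03  1.48 -1.84]
```

```bash

python3 -m handwheel '[[[0.012,-0.004,0,0],[0.025,-0.008,0,0],[0.025,-0.008,0,0],[0.025,-0.008,0,0],[0.025,-0.008,0,0],[0.025,-0.008,0,0],[0.025,-0.008,0,0],[0.025,-0.008,0,0],[0.025,-0.008,0,0],[0.025,-0.008,0,0]]]'
python3 go.py .581 .269 .185 1.274
python3 -m handwheel '[[[0.025,-0.008,0,0],[0.025,-0.008,0,0],[0.025,-0.008,0,0],[0.025,-0.008,0,0],[0.025,-0.008,0,0],[0.025,-0.008,0,0],[0.025,-0.008,0,0],[0.025,-0.008,0,0],[0.025,-0.008,0,0],[0.025,-0.008,0,0]]]'
python3 go.py .581 .269 .185 1.274
```

```text
time_s: 21.05
ee_pos: [0.5826, -0.0764, 0.1877]
eef_rot: [-3.062, 0.011, 1.274]
force: [-0.2, -0.0, -3.1]
grip_width: 0.0593
shift [ 0.3298 -0.1023  0.0073] turn 0.0 t 21.05 w 0.0593 F [-0.2 -0.  -3.1] pos [ 0.5826 -0.0764  0.1877] rot [-3.062  0.011  1.274] q [-0.19  0.46  1.39 -0.    1.37 -1.46]
time_s: 22.05
ee_pos: [0.5675, 0.2039, 0.1801]
eef_rot: [-3.044, 0.017, 1.277]
force: [0.6, -0.7, -2.4]
grip_width: 0.0593
shift [ 0.0662 -0.0065 -0.0054] turn 0.003 t 22.05 w 0.0593 F [ 0.6 -0.7 -2.4] pos [0.5675 0.2039 0.1801] rot [-3.044  0.017  1.277] q [ 0.27  0.5   1.34  0.04  1.38 -1.02]
```

```bash

python3 -m handwheel '[[[0.02,-0.003,0,0],[0.02,-0.002,0,0],[0.015,-0.001,0,0],[0.007,-0.001,0,0],[0,0,0,0],[0,0,0,0]]]'
python3 go.py .582 .269 .061 1.274
```

```text
time_s: 22.65
ee_pos: [0.5736, 0.272, 0.1742]
eef_rot: [-3.037, 0.022, 1.282]
force: [-0.3, -1.0, -2.4]
grip_width: 0.0593
shift [0.002  0.0206 0.1117] turn 0.008 t 22.65 w 0.0593 F [-0.3 -1.  -2.4] pos [0.5736 0.272  0.1742] rot [-3.037  0.022  1.282] q [ 0.37  0.58  1.24  0.05  1.42 -0.92]
```

```bash

python3 -m handwheel '[[[0.001,0.007,0.005,0],[0.001,0.007,0.012,0.008],[0,0.006,0.015,0],[0,0,0.015,0],[0,0,0.012,0],[0,0,0.008,0],[0,0,0,0]]]'
python3 go.py .582 .269 .061 1.274
```

```text
time_s: 23.35
ee_pos: [0.5879, 0.2645, 0.0971]
eef_rot: [-3.035, 0.025, 1.269]
force: [-0.1, -0.2, -3.0]
grip_width: 0.059
shift [ 0.0035 -0.0031  0.0366] turn -0.005 t 23.35 w 0.059 F [-0.1 -0.2 -3. ] pos [0.5879 0.2645 0.0971] rot [-3.035  0.025  1.269] q [ 0.35  0.68  1.27  0.05  1.29 -0.93]
```

```bash

python3 -m handwheel '[[[0.003,-0.003,0.004,-0.005],[0,0,0.008,0],[0,0,0.008,0],[0,0,0.004,0],[0,0,0,0]]]'
python3 go.py .582 .269 .061 1.274
```

```text
time_s: 23.85
ee_pos: [0.5834, 0.2692, 0.0726]
eef_rot: [-3.036, 0.023, 1.275]
force: [-0.4, 0.7, -2.3]
grip_width: 0.0592
shift [-0.0003 -0.      0.0117] turn 0.001 t 23.85 w 0.0592 F [-0.4  0.7 -2.3] pos [0.5834 0.2692 0.0726] rot [-3.036  0.023  1.275] q [ 0.36  0.7   1.29  0.05  1.24 -0.93]
```

Foot is inside the recess without contact; lower slowly.

```bash

python3 -m handwheel '[[[0,0,0.004,0],[0,0,0.003,0],[0,0,0.002,0],[0,0,0,0]]]'
python3 -m handwheel '[[[0,0,0.002,0]]]'
python3 -m handwheel '[[[0,0,0.002,0]]]'
python3 -m handwheel '[[[0,0,0.002,0]]]'
```

```text
time_s: 24.25
ee_pos: [0.5826, 0.2693, 0.0634]
eef_rot: [-3.037, 0.022, 1.275]
force: [-0.7, -0.5, -3.1]
grip_width: 0.059
time_s: 24.35
ee_pos: [0.5826, 0.2694, 0.0618]
eef_rot: [-3.038, 0.022, 1.275]
force: [-4.3, -0.2, 14.2]
grip_width: 0.0591
time_s: 24.45
ee_pos: [0.5827, 0.2695, 0.0616]
eef_rot: [-3.038, 0.022, 1.275]
force: [-11.1, -5.7, 25.5]
grip_width: 0.0593
time_s: 24.55
ee_pos: [0.5827, 0.2694, 0.0617]
eef_rot: [-3.039, 0.021, 1.275]
force: [-8.7, -4.6, 16.8]
grip_width: 0.0591
```

```bash

python3 -m handwheel '[[[0,0,0,0],[0,0,0,0],[0,0,0,0],[0,0,-0.01,0],[0,0,-0.02,0],[0,0,-0.03,0],[0,0,-0.03,0],[0,0,-0.03,0],[0,0,-0.01,0],[0,0,0,0]]]' 0.08
python3 go.py .4855 -.331 .2 1.204
python3 - <<'E'
from h import *
a=imaging.camera("scene"); b=imaging.camera("top")
o=np.vstack([cv2.resize(a[130:250,300:460],None,fx=3,fy=3),cv2.resize(b[170:290,80:240],None,fx=3,fy=3)])
o=np.hstack([o[:360],o[360:]]) ; o=cv2.resize(o,(800,300)); cv2.imwrite("pics/c4.png",o[:,:,::-1])
E
```

```text
time_s: 25.55
ee_pos: [0.597, 0.2682, 0.1994]
eef_rot: [-3.041, 0.02, 1.275]
force: [0.3, 0.0, -0.5]
grip_width: 0.0803
shift [-0.6055  0.0689  0.0045] turn 0.071 t 25.55 w 0.0803 F [ 0.3  0.  -0.5] pos [0.597  0.2682 0.1994] rot [-3.041  0.02   1.275] q [ 0.35  0.61  1.14  0.04  1.49 -0.93]
```

View pics/c4.png

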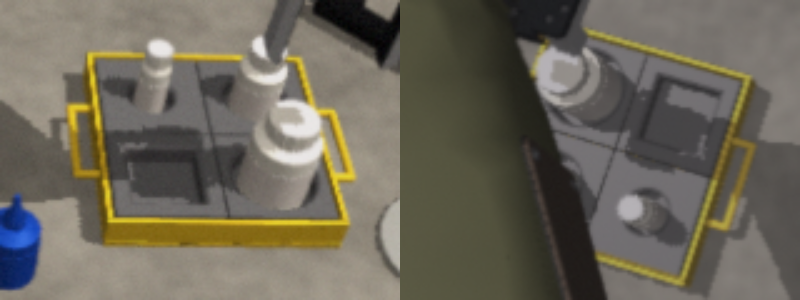

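```bash

python3 -m handwheel '[[[-0.015,0.002,0,0],[-0.03,0.003,0,0.01],[-0.03,0.003,0,0.01],[-0.03,0.003,0,0.01],[-0.03,0.003,0,0.01],[-0.03,0.003,0,0.01],[-0.03,0.003,0,0.01],[-0.03,0.003,0,0.01],[-0.03,0.003,0,0],[-0.03,0.003,0,0]]]'
python3 go.py .4855 -.331 .2 1.204
python3 -m handwheel '[[[-0.03,0.004,0,0],[-0.03,0.004,0,0],[-0.03,0.004,0,0],[-0.03,0.004,0,0],[-0.03,0.004,0,0],[-0.03,0.004,0,0],[-0.03,0.004,0,0],[-0.03,0.004,0,0],[-0.025,0.004,0,0],[-0.01,0.002,0,0]]]'
python3 go.py .4855 -.331 .19 1.204
```

```text
time_s: 26.65
ee_pos: [0.5211, -0.0178, 0.184]
eef_rot: [-3.016, 0.041, 1.209]
force: [0.5, -0.7, 0.2]
grip_width: 0.0801
shift [-0.3059  0.0764 -0.013 ] turn 0.005 t 26.65 w 0.0801 F [ 0.5 -0.7  0.2] pos [ 0.5211 -0.0178  0.184 ] rot [-3.016  0.041  1.209] q [-0.1   0.35  1.56 -0.01  1.37 -1.31]
time_s: 27.65
ee_pos: [0.4481, -0.2977, 0.1742]
eef_rot: [-2.99, 0.04, 1.21]
force: [0.3, 0.3, 0.5]
grip_width: 0.0801
shift [-0.0186  0.044  -0.022 ] turn 0.006 t 27.65 w 0.0801 F [0.3 0.3 0.5] pos [ 0.4481 -0.2977  0.1742] rot [-2.99  0.04  1.21] q [-0.62  0.4   1.52 -0.08  1.36 -1.8 ]
```

```bash

python3 -m handwheel '[[[-0.006,0.015,-0.01,0],[-0.006,0.015,-0.01,0],[-0.006,0.014,-0.01,0],[0,0,0,0],[0,0,0,0]]]'
python3 go.py .4855 -.331 .19 1.204
python3 -m handwheel '[[[0,0,-0.04,0],[0,0,-0.04,0],[0,0,0,0],[0,0,0,0]]]'
python3 go.py .4855 -.331 .19 1.204
```

```text
time_s: 28.15
ee_pos: [0.4865, -0.3292, 0.1919]
eef_rot: [-2.98, 0.037, 1.21]
force: [-0.5, -0.5, -2.0]
grip_width: 0.0797
shift [-0.002   0.0001  0.002 ] turn 0.006 t 28.15 w 0.0797 F [-0.5 -0.5 -2. ] pos [ 0.4865 -0.3292  0.1919] rot [-2.98   0.037  1.21 ] q [-0.62  0.5   1.33 -0.08  1.46 -1.82]
time_s: 28.55
ee_pos: [0.498, -0.3274, 0.2687]
eef_rot: [-2.972, 0.034, 1.212]
force: [-0.6, -0.1, -0.5]
grip_width: 0.0803
shift [-0.0051  0.003   0.0796] turn 0.008 t 28.55 w 0.0803 F [-0.6 -0.1 -0.5] pos [ 0.498  -0.3274  0.2687] rot [-2.972  0.034  1.212] q [-0.61  0.47  1.19 -0.07  1.63 -1.82]
```

```bash

python3 -m handwheel '[[[0,0,0.05,0],[0,0,0.05,0],[0,0,0.0,0],[0,0,0,0]]]'
python3 go.py .4855 -.331 .19 1.204
python3 -m handwheel '[[[0,-0.04,0,0],[0,-0.04,0,0],[0,0,0,0],[0,0,0,0]]]'
python3 go.py .4855 -.331 .19 1.204
python3 -m handwheel '[[[0,0.04,0,0],[0,0.04,0,0],[0,0,0,0],[0,0,0,0]]]'
python3 go.py .4855 -.331 .19 1.204
```

```text
time_s: 28.95
ee_pos: [0.4792, -0.3223, 0.167]
eef_rot: [-2.97, 0.034, 1.213]
force: [-0.7, 0.1, 0.7]
grip_width: 0.0802
shift [-0.0067  0.0049 -0.024 ] turn 0.009 t 28.95 w 0.0802 F [-0.7  0.1  0.7] pos [ 0.4792 -0.3223  0.167 ] rot [-2.97   0.034  1.213] q [-0.62  0.5   1.39 -0.08  1.41 -1.81]
time_s: 29.35
ee_pos: [0.4053, -0.2939, 0.1858]
eef_rot: [-2.974, 0.035, 1.214]
force: [0.2, -0.6, 0.8]
grip_width: 0.0804
shift [-0.0068  0.0862 -0.0186] turn 0.01 t 29.35 w 0.0804 F [ 0.2 -0.6  0.8] pos [ 0.4053 -0.2939  0.1858] rot [-2.974  0.035  1.214] q [-0.66  0.31  1.6  -0.08  1.37 -1.85]
time_s: 29.75
ee_pos: [0.485, -0.3241, 0.1761]
eef_rot: [-2.98, 0.036, 1.214]
force: [-0.6, 0.2, 0.9]
grip_width: 0.0799
shift [-0.0068  0.0007 -0.0139] turn 0.01 t 29.75 w 0.0799 F [-0.6  0.2  0.9] pos [ 0.485  -0.3241  0.1761] rot [-2.98   0.036  1.214] q [-0.62  0.5   1.37 -0.08  1.42 -1.81]
```

```bash

python3 -m handwheel '[[[-0.006,-0.045,-0.015,0],[0,-0.045,0,0],[0,0.045,0,0],[0,0.045,0,0],[0,-0.045,0,0],[0,-0.045,0,0],[0,0.045,0,0],[0,0.045,0,0],[0,0,0,0],[0,0,0,0]]]'
python3 go.py .4855 -.331 .19 1.204
python3 -m handwheel '[[[0,-0.045,0,0],[0,-0.045,0,0],[0,-0.045,0,0],[0,0.045,0,0],[0,0.045,0,0],[0,0.045,0,0],[0,0,0,0],[0,0,0,0]]]'
python3 go.py .4855 -.331 .19 1.204
```

```text
time_s: 30.75
ee_pos: [0.4696, -0.3193, 0.1758]
eef_rot: [-2.937, 0.024, 1.214]
force: [-0.4, 0.4, 0.7]
grip_width: 0.0803
shift [-0.0057  0.0157 -0.0176] turn 0.01 t 30.75 w 0.0803 F [-0.4  0.4  0.7] pos [ 0.4696 -0.3193  0.1758] rot [-2.937  0.024  1.214] q [-0.63  0.49  1.38 -0.08  1.46 -1.82]
time_s: 31.55
ee_pos: [0.4585, -0.3134, 0.1837]
eef_rot: [-2.944, 0.026, 1.212]
force: [0.7, -0.5, 0.4]
grip_width: 0.0802
shift [-0.0072  0.0296 -0.0121] turn 0.008 t 31.55 w 0.0802 F [ 0.7 -0.5  0.4] pos [ 0.4585 -0.3134  0.1837] rot [-2.944  0.026  1.212] q [-0.63  0.45  1.42 -0.08  1.45 -1.82]
```

```bash

python3 -m handwheel '[[[-0.007,0.045,0,0],[0,0.045,0,0],[0,-0.045,0,0],[0,-0.03,0,0],[0,0,0,0],[0,0,0,0]]]'
python3 go.py .4855 -.331 .19 1.204
```

```text
time_s: 32.15
ee_pos: [0.4696, -0.3279, 0.1679]
eef_rot: [-2.925, 0.021, 1.21]
force: [1.1, -0.3, -0.2]
grip_width: 0.0797
shift [ 0.0023  0.0109 -0.0251] turn 0.006 t 32.15 w 0.0797 F [ 1.1 -0.3 -0.2] pos [ 0.4696 -0.3279  0.1679] rot [-2.925  0.021  1.21 ] q [-0.64  0.52  1.37 -0.08  1.46 -1.83]
```

```bash

python3 -m handwheel '[[[0,0,0,0],[0,0,0,0],[0,0,0,0],[0,0,0,0],[0,0,0,0],[0,0,0,0],[0,0,0,0],[0,0,0,0],[0,0,0,0],[0,0,0,0]]]'
python3 go.py .4855 -.331 .19 1.204
python3 -m handwheel '[[[0,-0.04,0,0],[0,0,0,0],[0,0,0,0],[0,0.04,0,0],[0,0,0,0],[0,0,0,0]]]'
python3 go.py .4855 -.331 .19 1.204

```

```text
time_s: 33.15
ee_pos: [0.4705, -0.3282, 0.1719]
eef_rot: [-2.931, 0.023, 1.21]
force: [0.4, 0.3, -0.3]
grip_width: 0.0803
shift [ 0.0022  0.0109 -0.0209] turn 0.006 t 33.15 w 0.0803 F [ 0.4  0.3 -0.3] pos [ 0.4705 -0.3282  0.1719] rot [-2.931  0.023  1.21 ] q [-0.64  0.51  1.36 -0.08  1.46 -1.83]
time_s: 33.75
ee_pos: [0.4707, -0.328, 0.1688]
eef_rot: [-2.926, 0.022, 1.21]
force: [0.6, -0.4, 0.6]
grip_width: 0.0797
shift [ 0.0019  0.01   -0.024 ] turn 0.006 t 33.75 w 0.0797 F [ 0.6 -0.4  0.6] pos [ 0.4707 -0.328   0.1688] rot [-2.926  0.022  1.21 ] q [-0.64  0.52  1.36 -0.08  1.46 -1.83]
```

```bash

python3 -m handwheel '[[[0,0,0.01,0],[0,0,0.01,0],[0,0,0.012,0],[0,0,0.012,0],[0,0,0.012,0],[0,0,0.01,0],[0,0,0,0]]]'
python3 go.py .4855 -.331 .1 1.204
```

```text
time_s: 34.45
ee_pos: [0.4545, -0.3235, 0.0988]
eef_rot: [-2.926, 0.022, 1.21]
force: [0.3, -0.7, 0.2]
grip_width: 0.0797
shift [ 0.0039  0.0306 -0.008 ] turn 0.006 t 34.45 w 0.0797 F [ 0.3 -0.7  0.2] pos [ 0.4545 -0.3235  0.0988] rot [-2.926  0.022  1.21 ] q [-0.65  0.56  1.47 -0.08  1.31 -1.83]
```

```bash

python3 -m handwheel '[[[0.004,0.01,-0.005,0.006],[0,0.01,-0.003,0],[0,0.01,0,0],[0,0,0,0]]]'
python3 go.py .4855 -.331 .046 1.204
```

```text
time_s: 34.85
ee_pos: [0.486, -0.3313, 0.1007]
eef_rot: [-2.928, 0.023, 1.203]
force: [0.2, -0.5, 0.6]
grip_width: 0.08
shift [0.0014 0.011  0.0536] turn -0.001 t 34.85 w 0.08 F [ 0.2 -0.5  0.6] pos [ 0.486  -0.3313  0.1007] rot [-2.928  0.023  1.203] q [-0.63  0.62  1.37 -0.08  1.35 -1.8 ]
```

```bash

python3 -m handwheel '[[[0,0.002,0.008,0],[0,0.003,0.012,0],[0,0.003,0.012,0],[0,0.002,0.012,0],[0.001,0.001,0.009,0],[0,0,0,0],[0,0,0,0]]]'
python3 go.py .4855 -.331 .046 1.204
python3 - <<'E'
from h import *
im=imaging.camera("wrist"); cv2.imwrite("pics/w5.png",im[:,:,::-1])
E
```

```text
time_s: 35.55
ee_pos: [0.4837, -0.3307, 0.0408]
eef_rot: [-2.925, 0.023, 1.203]
force: [0.0, -0.1, 0.2]
grip_width: 0.0799
shift [ 0.0003  0.0006 -0.0055] turn -0.001 t 35.55 w 0.0799 F [ 0.  -0.1  0.2] pos [ 0.4837 -0.3307  0.0408] rot [-2.925  0.023  1.203] q [-0.63  0.69  1.41 -0.08  1.25 -1.8 ]
```

View pics/w5.png

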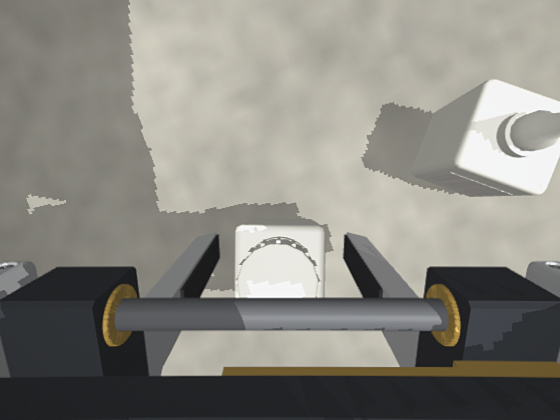

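```bash

python3 -m handwheel '[[[0,-0.001,-0.005,0],[0,0,0,0],[0,0,0,0],[0,0,0,0],[0,0,0,0],[0,0,0,0]]]' 0.035 35
python3 go.py .4855 -.331 .046 1.204
python3 -m handwheel '[[[0,0,-0.01,0],[0,0,-0.015,0],[0,0,-0.02,0],[0,0,-0.02,0],[0,0,-0.02,0],[0,0,-0.02,0],[0,0,-0.02,0],[0,0,-0.01,0],[0,0,0,0]]]'
python3 go.py .555 .176 .185 1.274
```

```text
time_s: 36.2
ee_pos: [0.4846, -0.3311, 0.0482]
eef_rot: [-2.928, 0.023, 1.203]
force: [0.5, -0.6, -1.7]
grip_width: 0.048
shift [0.0005 0.0012 0.002 ] turn -0.001 t 36.2 w 0.048 F [ 0.5 -0.6 -1.7] pos [ 0.4846 -0.3311  0.0482] rot [-2.928  0.023  1.203] q [-0.63  0.68  1.4  -0.08  1.26 -1.8 ]
time_s: 37.1
ee_pos: [0.5137, -0.3385, 0.1888]
eef_rot: [-2.928, 0.023, 1.203]
force: [0.3, 0.8, -1.7]
grip_width: 0.0478
shift [ 0.4949 -0.1446  0.0237] turn -0.071 t 37.1 w 0.0478 F [ 0.3  0.8 -1.7] pos [ 0.5137 -0.3385  0.1888] rot [-2.928  0.023  1.203] q [-0.61  0.59  1.2  -0.07  1.55 -1.8 ]
```

```bash

python3 -m handwheel '[[[0.012,-0.0036,0.0003,0],[0.0125,-0.0036,0.0003,0],[0.0125,-0.0036,0.0003,0],[0.0125,-0.0036,0.0003,0],[0.0125,-0.0036,0.0003,0],[0.0125,-0.0036,0.0003,0],[0.0125,-0.0036,0.0003,0],[0.0125,-0.0036,0.0003,0],[0.0125,-0.0036,0.0003,0],[0.0125,-0.0036,0.0003,0]]]'
python3 -m handwheel '[[[0.0125,-0.0036,0,-0.007],[0.0125,-0.0036,0,-0.007],[0.0125,-0.0036,0,-0.007],[0.0125,-0.0036,0,-0.007],[0.0125,-0.0036,0,-0.007],[0.0125,-0.0036,0,-0.007],[0.0125,-0.0036,0,-0.007],[0.0125,-0.0036,0,-0.007],[0.0125,-0.0036,0,-0.007],[0.0125,-0.0036,0,-0.007]]]'
python3 go.py .555 .176 .185 1.274
```

```text
time_s: 38.1
ee_pos: [0.5245, -0.197, 0.1877]
eef_rot: [-2.922, 0.022, 1.203]
force: [0.3, -0.5, -2.6]
grip_width: 0.0475
time_s: 39.1
ee_pos: [0.5329, -0.0557, 0.1944]
eef_rot: [-2.922, 0.005, 1.278]
force: [-0.3, -0.4, -2.0]
grip_width: 0.0475
shift [ 0.2282 -0.0428  0.018 ] turn 0.004 t 39.1 w 0.0475 F [-0.3 -0.4 -2. ] pos [ 0.5329 -0.0557  0.1944] rot [-2.922  0.005  1.278] q [-0.18  0.42  1.45  0.02  1.5  -1.46]
```

```bash

python3 -m handwheel '[[[0.012,-0.0023,0.0003,0],[0.012,-0.0023,0.0003,0],[0.012,-0.0023,0.0003,0],[0.012,-0.0023,0.0003,0],[0.012,-0.0023,0.0003,0],[0.012,-0.0023,0.0003,0],[0.012,-0.0023,0.0003,0],[0.012,-0.0023,0.0003,0],[0.012,-0.0023,0.0003,0],[0.012,-0.0023,0.0003,0]]]'
python3 -m handwheel '[[[0.012,-0.0023,0,0],[0.012,-0.0023,0,0],[0.012,-0.0023,0,0],[0.012,-0.0023,0,0],[0.008,-0.0023,0,0],[0.006,-0.0023,0,0],[0.003,-0.0023,0,0],[0,0,0,0],[0,0,0,0]]]'
python3 go.py .555 .176 .1 1.274
python3 - <<'E'
from h import *
m=imaging.camera_model("wrist");im=imaging.camera("wrist"); b=imaging.camera("top");a=imaging.camera("scene")
o=np.hstack([cv2.resize(im,(400,300)),cv2.resize(a[80:230,280:480],(400,300))]);cv2.imwrite("pics/w6.png",o[:,:,::-1])
E
```

```text
time_s: 40.1
ee_pos: [0.5463, 0.077, 0.196]
eef_rot: [-2.922, 0.005, 1.278]
force: [-0.2, 0.5, -1.5]
grip_width: 0.0479
time_s: 41.0
ee_pos: [0.5502, 0.1511, 0.1992]
eef_rot: [-2.921, 0.005, 1.279]
force: [-0.1, -0.4, -1.4]
grip_width: 0.0478
shift [0.0258 0.0192 0.0972] turn 0.005 t 41.0 w 0.0478 F [-0.1 -0.4 -1.4] pos [0.5502 0.1511 0.1992] rot [-2.921  0.005  1.279] q [ 0.16  0.48  1.35  0.09  1.52 -1.13]
```

View pics/w6.png

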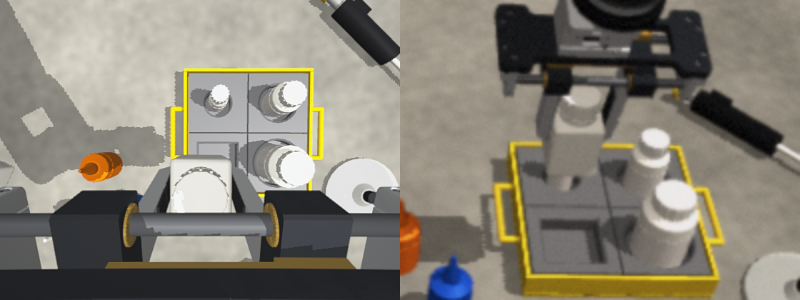

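```bash

python3 -m handwheel '[[[0.01,0,0.005,0.005],[0.01,0.004,0.01,0],[0.005,0.004,0.014,0],[0.001,0.004,0.015,0],[0,0.004,0.015,0],[0,0.003,0.015,0],[0,0,0.012,0],[0,0,0,0],[0,0,0,0]]]'
python3 go.py .554 .175 .059 1.274
```

```text
time_s: 42.05
ee_pos: [0.5571, 0.1792, 0.0995]
eef_rot: [-2.917, 0.009, 1.275]
force: [-0.3, -0.2, -1.0]
grip_width: 0.0478
shift [-0.0045  0.0074  0.0399] turn 0.001 t 42.05 w 0.0478 F [-0.3 -0.2 -1. ] pos [0.5571 0.1792 0.0995] rot [-2.917  0.009  1.275] q [ 0.21  0.61  1.39  0.1   1.34 -1.1 ]
```

```bash

python3 -m handwheel '[[[-0.004,0.001,0.004,0],[0,0.002,0.008,0],[0,0.002,0.008,0],[0,0.001,0.006,0],[0,0,0,0]]]'
python3 go.py .554 .175 .059 1.274
```

```text
time_s: 42.55
ee_pos: [0.5565, 0.1748, 0.072]
eef_rot: [-2.919, 0.008, 1.274]
force: [-0.3, 0.5, -1.3]
grip_width: 0.0479
shift [-0.0005  0.0004  0.0132] turn 0.0 t 42.55 w 0.0479 F [-0.3  0.5 -1.3] pos [0.5565 0.1748 0.072 ] rot [-2.919  0.008  1.274] q [ 0.2   0.64  1.42  0.1   1.29 -1.11]
```

```bash

python3 -m handwheel '[[[0,0,0.004,0],[0,0,0.004,0],[0,0,0.003,0],[0,0,0,0]]]'
python3 -m handwheel '[[[0,0,0.002,0]]]'
python3 -m handwheel '[[[0,0,0.002,0]]]'
python3 -m handwheel '[[[0,0,0.002,0]]]'
```

```text
time_s: 42.95
ee_pos: [0.5541, 0.1756, 0.0605]
eef_rot: [-2.919, 0.008, 1.274]
force: [-0.5, -0.4, -1.4]
grip_width: 0.048
time_s: 43.05
ee_pos: [0.5538, 0.1758, 0.0588]
eef_rot: [-2.92, 0.007, 1.274]
force: [-5.2, 5.0, 18.2]
grip_width: 0.0479
time_s: 43.15
ee_pos: [0.5539, 0.176, 0.0587]
eef_rot: [-2.921, 0.007, 1.275]
force: [-8.7, -4.9, 29.8]
grip_width: 0.0482
time_s: 43.25
ee_pos: [0.5539, 0.176, 0.0588]
eef_rot: [-2.922, 0.007, 1.275]
force: [-6.7, -5.7, 18.4]
grip_width: 0.048
```

```bash

python3 -m handwheel '[[[0,0,0,0],[0,0,0,0],[0,0,0,0],[0,0,-0.01,0],[0,0,-0.015,0],[0,0,-0.02,0],[0,0,-0.03,0],[0,0,-0.03,0],[0,0,-0.03,0],[0,0,0,0]]]' 0.068
python3 -m handwheel '[[[-0.03,0,-0.01,0],[-0.03,0,-0.01,0],[-0.03,0,-0.01,0],[-0.03,0,0,0],[-0.03,0,0,0],[-0.03,0,0,0],[-0.03,0,0,0],[-0.03,0,0,0],[0,0,0,0],[0,0,0,0]]]'
python3 - <<'E'
from h import *
a=imaging.camera("scene"); b=imaging.camera("top")
cv2.imwrite("pics/s7.png",cv2.resize(a[100:300,70:460],(780,400))[:,:,::-1])
cv2.imwrite("pics/t7.png",cv2.resize(b[150:300,100:440],(800,353))[:,:,::-1])
E
```

```text
time_s: 44.25
ee_pos: [0.5838, 0.1678, 0.1997]
eef_rot: [-2.923, 0.006, 1.275]
force: [0.2, 0.7, 0.4]
grip_width: 0.0676
time_s: 45.25
ee_pos: [0.516, -0.0713, 0.2305]
eef_rot: [-2.921, 0.006, 1.276]
force: [0.2, -1.0, -0.3]
grip_width: 0.0681
```

View pics/s7.png

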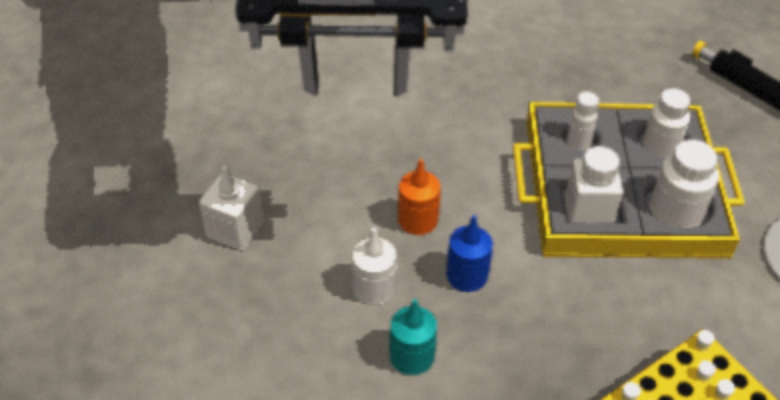

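View pics/t7.png

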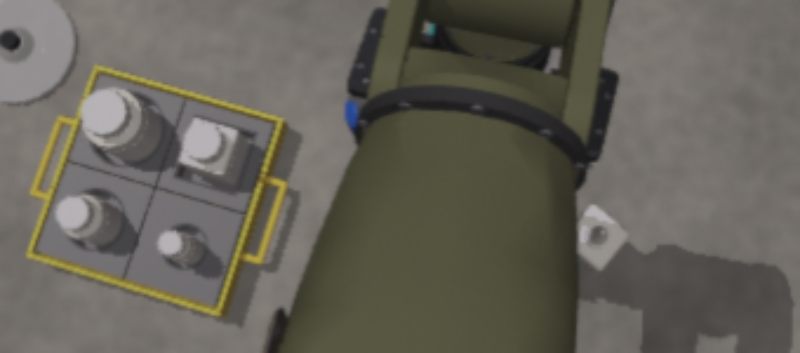

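```bash
python3 -c "
from station import ctrl
print(ctrl.hand_in())"
```

```text
the job is handed in; nothing more can be done
None
```

I packed all four white screw-capped bottles into the yellow caddy, each upright in its own recess. The job was handed in at about 45 s of the 115 s. I lowered each bottle until it touched the recess floor before letting go, with contact readings of about 20–30 N at the wrist.

- **Last check:** the final scene and top pictures show all four bottles standing in the right recesses. The gripper is open and clear at z ≈ 0.23 m. Both dropper bottles are standing where they were; I judged that by eye and didn't measure it.
- **Rim contact:** the middle bottle touched its recess rim sideways at about 8 N on the way down. I re-centred it before it went in.
- **Tool tilt:** fast sideways moves made the tool lean, up to about 12° by the end. My attempts to take the lean out while the gripper was empty made it worse. I made the last carry slowly, so the lean didn't grow. Only the change in lean between grasp and release tilts a bottle: about 2–3° for the large bottle and about 1° for the square one. The pictures show both standing straight.

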